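# Cocoa shaker: fit the double lid, lift the dust cap alone

### The arm

A 6-joint arm with a two-finger parallel gripper is mounted at the origin on a cart in front of the work surface, level with it; the furniture and walls round the work are solid. World frame = base frame: x ahead of the robot, y to its left, z up, the work surface at z = 0. Lengths are in m, angles in rad, forces in N, time in s.
With the tool pointing down it reaches from about 0.375 to 0.9 m from the base axis. Payload 3.1 kg.
Tool frame: the origin (TCP) lies at the centre of the arm's flange, where the gripper is bolted on; the fingertips stand 182 mm ahead of it and the grasp point (between the pads) lies 164 mm ahead of it; z points along the fingers, y is the line along which they close (so a half turn about z gives the same grasp; the last joint's range is limited). The gripper opens to 87 mm and grips with 3 to 60 N. Pads are 19 mm wide; open, the fingers measure 117 mm over their backs; the gripper's body (75 mm by 190 mm) begins 51 mm behind the grasp point.
Start: joints at [0.973, 0.527, 1.433, -0, 1.181, -0.178], TCP at [0.255, 0.571, 0.405] pointing down, gripper open.
Joint ranges: [-3.08, 3.08], [-0.75, 2.2], [0.22, 2.44], [-1.43, 4.57], [0, 2.65], [-2.85, 2.85]. Speed limits (rad/s): [2.79, 2.79, 3.14, 3.14, 3.14, 3.14].

### API

Orientations are given as a unit quaternion [x, y, z, w].
In Python, from rig import * gives the robot as it stands.
- The arm moves only by the tool move_arm, never from a script. Its argument "commands" is a list that holds one entry, the list of rows, each a list of 6 numbers: the shift along the tool's x, y, z in units of 40 mm (1.0 is 40 mm), then the turn, a rotation vector about the tool's x, y, z in rad. A call has 1 to 12 rows; each row is the pose to reach, as a shift and turn from the pose commanded when the call began, along the tool's axes at that moment; what a row does not reach only later rows make up. A row lasts 1/8 s, in which the tool goes at most 62.5 mm and 10.7 degrees, less where a joint would pass 70% of its speed; a pose out of reach is approached as far as the arm can. A call with a gripper value outside its range is refused whole. "claw" is the closure, from -1 (fully open) to 1 (shut), so that 0 is half open, set as the call begins (left out, the last holds). The fingers move at their own pace and stop on an object; "squeeze" is the grip in N (left out, the last holds). Time passes only in rows, so rows that repeat a pose let the fingers close. It gives the time, the measured TCP pose, the force, the opening and the grip force at its end, in the units of the state.
- get_obs(): the state, without advancing time (a new reading comes with each control period).
- camera(name): name is "side" or "top"; returns a dict with "pixels" (400x640x3 uint8, blue, green, red), "range_z" (400x640 float32, m along the optical axis (not along the pixel's ray), 0 where there is no reading), "camera_matrix" (3x3 intrinsics, pixels), "D" ([k1, k2, p1, p2, k3] as OpenCV has them; the pictures are not rectified), "extrinsics" (4x4, takes a point from world to camera coordinates). Camera axes: x right, y up, looking along -z (the intrinsics and any distortion apply to the point x, -y, -z); pixel columns grow to the right and rows downward; lengths in m; the calibration is good to about 2 mm. A picture is of the moment at which its call begins.
- hand_in(): hands the job in; it is judged then, once.
The state is a dict: "time": time; "q": joint angles; "joint_velocities": joint speeds; "joint_torque": joint torques, N m; "position": TCP position; "tool_rot": TCP orientation; "ft_force": force on the tool from outside, world axes, zero at the start; "moment": the same for the moment, N m; "grip_width": finger opening in m; "grip_force": force on a finger pad.
Only numpy, scipy, OpenCV 4.12 (cv2) and the standard library are available. Lean on these libraries where they do the work, as an engineer would, in place of code of your own. Each camera call takes 0.05 s, during which the arm holds its last target. There are 200 camera calls.

### The job

Make the cocoa shaker ready to use: slide the open steel tin across the worktop, standing and without lifting or tipping it, until it stands wholly on the bamboo mat. Take the double lid (the black-collared sifter lid with the red dust cap nested on it) by the collar as one piece and lower it into the tin's mouth until the collar sits flat on the rim, without dropping it, and let go of it. Then lift the red cap off alone, leaving the sifter lid fully seated, raise it at least 8 cm and finish while still holding it up in the gripper; leave the cup, the bowl and the spice jar where they are.

Things in the scene. Friction and masses are not known exactly. Their poses are not given: they have to be found in the camera images.
- tin_center (a point): Centre (half-way up, 44 mm above its foot) of the open round steel tin: 58 mm across, 88 mm tall, wall 2.5 mm, mouth 53 mm across; z is its upright axis. It stands loose; pushed 20 to 40 mm above the worktop it slides without tipping. When the sifter lid is seated, the lid's collar centre lies 52 mm above this point on the same axis.
- collar_center (a point): Centre of the black ribbed collar of the sifter lid (inner lid), where the double lid is gripped: 63 mm across, 16 mm tall. At the start the lid stands upright on the worktop on its plug, this point 26 mm above the worktop. Round, so its yaw does not matter; z is its upright axis. Seated, the collar's underside (8 mm below this point) lies on the tin's rim.
- cap_center (a point): Centre (half-way up) of the red dust cap (outer lid): round, open below, 52.4 mm across, 30 mm tall, 25 g. Nested, it rests by its weight alone on the collar's top, this point 23 mm and its top 38 mm above the collar centre. The collar stands out 5.3 mm past it all round: finger tips gripping the cap must stay above the collar's top (8 mm above the collar centre).
- mat_center (a point): Centre of the straw-coloured bamboo place mat lying fixed and flat on the worktop: 200 mm along its x, 180 mm along its y (dark green bound ends at its two y edges), under 1 mm thick, so the tin slides onto it without a step. Nothing else stands on it.
- tin: The open steel tin, 0.2 to 0.42 kg; origin at the centre of its foot, 44 mm below tin_center, z up its axis.
- sifter_lid: The sifter lid, about 0.09 kg; origin at the centre of its underside, 26 mm below the collar centre, z up. Below the collar: a steel plug 49.6 mm across, 18 mm long, lower edge bevelled, which enters the tin's mouth with 1.7 mm play all round. Above the collar: a perforated steel neck 43.6 mm across, 16.5 mm tall, inside the cap at first with 1.9 mm play.
- dust_cap: The dust cap; origin at the centre of its open lower rim, 15 mm below cap_center, z up its axis.
- espresso: Bystander: cream espresso cup with a handle, 62 x 89 mm with handle, 52 mm tall, standing to the left of the mat; origin under its middle. Not to be disturbed.
- bowl: Bystander: cream bowl, 115 mm across, 51 mm tall, beyond the mat's far left corner; origin under its middle. Not to be disturbed.
- spice: Bystander: spice jar with a white cap, 47 mm across, 98 mm tall, to the right of the mat's far corner; origin under its middle. Not to be disturbed.

How it is judged:
By the outcome, as a careful person would: the job done as asked, in the order asked, and still so for the second after the job is handed in, while the arm keeps its last pose, push and grip.
It also fails if it takes over 72 s, if anything falls off the work surface, if the arm or the gripper's body presses on something with over 40 N, if the wrist force passes 120 N, or if a joint passes its speed limit or range.

## Working session

There is one attempt and no reset: what is moved stays moved. The work goes in short steps, Python scripts to look and compute and a tool call to move; the robot and the scene stay as the last step left them, time stands still between calls to the robot, and variables do not carry over. Pictures are saved under pics/ and viewed, at most 10 in all, crops included, and the job is handed in when it is done.

Besides the shell and the picture viewer there is one more tool, called as name(argument=value, ...), one argument or row to a line, values as JSON. move_arm: Moves the arm, as the interface text tells. Its arguments: {"type":"object","properties":{"commands":{"type":"array","items":{"type":"array","items":{"type":"array","items":{"type":"number"}}}},"claw":{"type":"number"},"squeeze":{"type":"number"}},"required":["commands"]}

```bash
ls; mkdir -p pics
cat > h.py <<'E'
from rig import *
import numpy as np, cv2
from scipy.spatial.transform import Rotation as R
def cloud(c):
    h,w=c["range_z"].shape
    u,v=np.meshgrid(np.arange(w),np.arange(h))
    p=cv2.undistortPoints(np.stack([u,v],-1).reshape(-1,1,2).astype(float),np.array(c["camera_matrix"]),np.array(c["D"])).reshape(h,w,2)
    z=c["range_z"]
    P=np.stack([p[...,0]*z,-p[...,1]*z,-z,np.ones_like(z)],-1)
    W=P@np.linalg.inv(np.array(c["extrinsics"])).T
    W=W[...,:3]; W[z==0]=np.nan
    return W
def rel(pt):
    "tool-frame shift in 40mm units from present pose to put TCP at pt"
    o=get_obs(); return R.from_quat(o["tool_rot"]).inv().apply(np.array(pt)-o["position"])/0.04
E
python3 - <<'E'
from h import *
o=get_obs(); print(o)
for n in("top","side"):
    c=camera(n); cv2.imwrite(f"pics/{n}0.png",c["pixels"]); np.savez(f"{n}0.npz",W=cloud(c),px=c["pixels"]); print(np.linalg.inv(np.array(c["extrinsics"]))[:3].round(3))
E
```

```text
pics
{'time': 0.0, 'q': array([ 9.72502638e-01,  5.28461914e-01,  1.43390632e+00, -5.30958466e-05,
        1.18138933e+00, -1.78509602e-01]), 'joint_velocities': array([ 0.00030413, -0.00077178, -0.00022666, -0.00069553,  0.00078165,
       -0.00071508]), 'joint_torque': array([-2.34697491e-04, -4.40036452e+01, -1.76596516e+01,  6.32374990e-02,
        5.81848703e-02, -1.45330782e-04]), 'position': array([0.25451287, 0.57045161, 0.40377254]), 'tool_rot': array([ 2.08344308e-01,  9.78054946e-01, -1.01112717e-03, -3.87215633e-04]), 'ft_force': array([ 0.78261195, -0.14507253, -0.39069769]), 'moment': array([0.02238145, 0.0059558 , 0.03404014]), 'grip_force': 0.0, 'grip_width': 0.08702570773040197}
[[ 0.011  0.986 -0.169  0.38 ]
 [-1.     0.013  0.009 -0.052]
 [ 0.011  0.168  0.986  1.266]]
[[ 0.027  0.553 -0.832 -0.235]
 [-0.999 -0.004 -0.035 -0.107]
 [-0.022  0.833  0.553  0.635]]
```

View pics/top0.png

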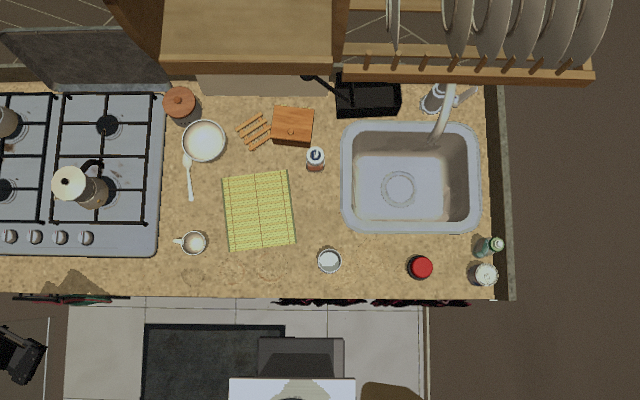

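View pics/side0.png

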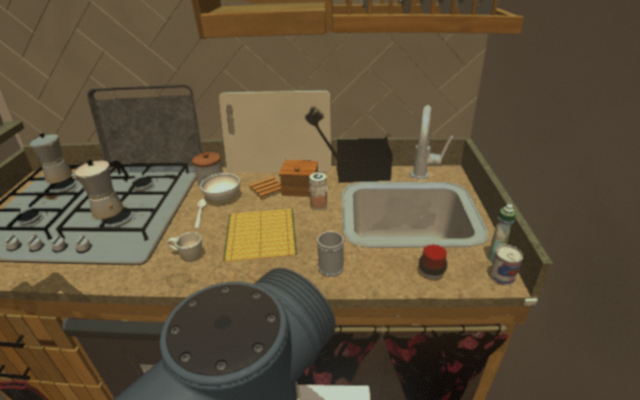

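The top view shows the mat with corners near (222,177), (288,169), (295,245) and (229,251). The tin is at (329,261), the lid at (421,267), the cup at (193,243), the jar at (316,160) and the bowl at (204,141). In the side view the same tin is at (331,254) and the lid at (433,262).

Run:
```python
from h import *
d=np.load("top0.npz");W=d["W"];px=d["px"].astype(int)
for u,v in [(222,177),(288,169),(295,245),(229,251),(258,210)]:print("mat",np.nanmedian(W[v-1:v+2,u-1:u+2].reshape(-1,3),0).round(4))
s=np.load("side0.npz");V=s["W"]
def circ(P):
    A=np.c_[2*P[:,:2],np.ones(len(P))];x=np.linalg.lstsq(A,(P[:,:2]**2).sum(1),rcond=None)[0]
    return x[:2].round(4),(x[2]+x[0]**2+x[1]**2)**.5
def box(W,c,r,lo,hi):
    P=W.reshape(-1,3);return P[(np.hypot(*(P[:,:2]-c).T)<r)&(P[:,2]>lo)&(P[:,2]<hi)]
for n,(u,v) in dict(tin=(329,252),lid=(421,267),cup=(193,243),spice=(316,155),bowl=(204,128)).items():
    c=W[v,u,:2]
    print(n,W[v,u].round(3))
    for nm,Q in(("top",W),("side",V)):
        P=box(Q,c,.075,.012,.15)
        if len(P)<5: print(nm,len(P));continue
        print(nm,len(P),"min",P.min(0).round(3),"max",P.max(0).round(3))
        for lo,hi in((.08,.1),(.02,.07),(.055,.07),(.015,.036)):
            q=P[(P[:,2]>lo)&(P[:,2]<hi)]
            if n in("tin","lid") and len(q)>8: print("  ",lo,hi,len(q),q.min(0).round(4),q.max(0).round(4),circ(q))
```

```text
mat [0.6654 0.1974 0.0016]
mat [0.6896 0.0218 0.001 ]
mat [ 0.487  -0.0008 -0.0005]
mat [0.4685 0.1704 0.0009]
mat [0.5772 0.0981 0.0024]
tin [ 0.469 -0.089  0.008]
top 163 min [ 0.415 -0.117  0.013] max [ 0.471 -0.06   0.093]
   0.08 0.1 86 [ 0.4154 -0.1161  0.0807] [ 0.4709 -0.0604  0.093 ] (array([ 0.4441, -0.088 ]), np.float64(0.027563882308946044))
   0.02 0.07 46 [ 0.4168 -0.1146  0.0205] [ 0.4705 -0.0611  0.0689] (array([ 0.4431, -0.0875]), np.float64(0.02724584063651019))
   0.055 0.07 13 [ 0.4456 -0.1146  0.0556] [ 0.4705 -0.0655  0.0689] (array([ 0.444, -0.088]), np.float64(0.0264296706576066))
   0.015 0.036 20 [ 0.4174 -0.1146  0.0153] [ 0.4705 -0.0611  0.0349] (array([ 0.4431, -0.0872]), np.float64(0.02743256174631044))
side 995 min [ 0.412 -0.119  0.012] max [ 0.472 -0.062  0.091]
   0.08 0.1 203 [ 0.4127 -0.1192  0.0801] [ 0.4721 -0.062   0.0907] (array([ 0.4422, -0.0902]), np.float64(0.02763027028994543))
   0.02 0.07 555 [ 0.413  -0.1193  0.02  ] [ 0.4718 -0.0624  0.07  ] (array([ 0.4423, -0.0903]), np.float64(0.027657018170000238))
   0.055 0.07 223 [ 0.4137 -0.1193
[... 898 characters left out ...]
23459974))
   0.055 0.07 343 [ 0.4043 -0.347   0.0552] [ 0.4554 -0.294   0.0674] (array([ 0.4267, -0.3198]), np.float64(0.019274683971612968))
   0.015 0.036 218 [ 0.3967 -0.3525  0.0185] [ 0.4512 -0.2883  0.0359] (array([ 0.4301, -0.3207]), np.float64(0.030108873322652652))
cup [0.487 0.263 0.012]
top 386 min [0.456 0.222 0.012] max [0.515 0.309 0.058]
side 621 min [0.453 0.221 0.012] max [0.515 0.306 0.054]
spice [ 0.701 -0.052  0.101]
top 639 min [ 0.679 -0.074  0.013] max [0.774 0.006 0.103]
side 807 min [ 0.675 -0.076  0.012] max [0.775 0.006 0.101]
bowl [0.795 0.249 0.02 ]
top 1682 min [0.721 0.187 0.012] max [0.866 0.323 0.108]
side 1061 min [0.735 0.184 0.012] max [0.866 0.322 0.108]
```

Run:
```python
from h import *
print(rel([.443,-.089,.34]).round(2), rel([.443,-.089,.211]).round(2)); M=R.from_quat(get_obs()["tool_rot"]).as_matrix(); print(M.round(3))
```

```text
[-11.02 -13.13   1.62] [-11.02 -13.13   4.84]
[[-0.913  0.408 -0.001]
 [ 0.408  0.913 -0.002]
 [ 0.    -0.002 -1.   ]]
```

move_arm(
  commands=[
    [[-0.9, -1.1, 0.1, 0, 0, 0], [-1.9, -2.2, 0.3, 0, 0, 0], [-2.9, -3.4, 0.4, 0, 0, 0], [-3.9, -4.6, 0.6, 0, 0, 0], [-4.9, -5.8, 0.7, 0, 0, 0], [-5.9, -7.0, 0.9, 0, 0, 0], [-6.9, -8.2, 1.0, 0, 0, 0], [-7.9, -9.4, 1.2, 0, 0, 0], [-8.9, -10.6, 1.3, 0, 0, 0], [-9.8, -11.7, 1.5, 0, 0, 0], [-10.6, -12.6, 1.6, 0, 0, 0], [-11.02, -13.13, 1.62, 0, 0, 0]],
  ],
  claw=-1,
  squeeze=5,
)

```text
time: 1.6
position: [0.4439, -0.0912, 0.3396]
tool_rot: [0.21, 0.978, -0.0, 0.0]
ft_force: [0.6, -0.4, -0.9]
grip_width: 0.087
grip_force: 0.0
```

move_arm(
  commands=[
    [[0, 0, 0, 0, 0, 0], [0, 0, 0, 0, 0, 0]],
  ],
)

```text
time: 1.85
position: [0.4425, -0.0878, 0.3397]
tool_rot: [0.208, 0.978, 0.0, -0.001]
ft_force: [0.0, 0.4, 0.5]
grip_width: 0.0869
grip_force: 0.0
```

Run:
```python
from h import *
o=get_obs();print(o["position"],o["q"].round(2),o["ft_force"].round(2)); print(rel([.443,-.089,.211]).round(3)); M=R.from_quat(o["tool_rot"]).as_matrix(); print(M.round(3))
```

```text
[ 0.44249868 -0.08777777  0.33967602] [-0.44  0.4   1.92  0.    0.82 -1.6 ] [0.02 0.38 0.5 ]
[-0.03  -0.024  3.217]
[[-0.913  0.408 -0.002]
 [ 0.408  0.913  0.001]
 [ 0.002  0.    -1.   ]]
```

move_arm(
  commands=[
    [[0, 0, 0.5, 0, 0, 0], [0, 0, 1.0, 0, 0, 0], [0, 0, 1.5, 0, 0, 0], [0, 0, 2.0, 0, 0, 0], [0, 0, 2.4, 0, 0, 0], [0, 0, 2.8, 0, 0, 0], [0, 0, 3.1, 0, 0, 0], [0, 0, 3.2, 0, 0, 0], [0, 0, 3.2, 0, 0, 0]],
  ],
)

```text
time: 2.98
position: [0.4431, -0.0882, 0.212]
tool_rot: [0.208, 0.978, 0.0, -0.0]
ft_force: [0.0, 0.0, 0.6]
grip_width: 0.0872
grip_force: 0.0
```

move_arm(
  commands=[
    [[0, 0, 0, 0, 0, 0], [0, 0, 0, 0, 0, 0], [0, 0, 0, 0, 0, 0], [0, 0, 0, 0, 0, 0], [0, 0, 0, 0, 0, 0], [0, 0, 0, 0, 0, 0], [0, 0, 0, 0, 0, 0], [0, 0, 0, 0, 0, 0]],
  ],
  claw=0.5,
  squeeze=4,
)

```text
time: 3.98
position: [0.4432, -0.0886, 0.2121]
tool_rot: [0.208, 0.978, -0.0, 0.0]
ft_force: [-1.1, -0.7, 3.9]
grip_width: 0.0579
grip_force: 4.0
```

Run:
```python
from h import *
o=get_obs();print(o["position"],o["grip_width"],o["grip_force"],o["ft_force"].round(2)); print(rel([.56,.085,o["position"][2]]).round(3))
c=camera("side");cv2.imwrite("pics/s1.png",c["pixels"][180:320,220:440].repeat(3,0).repeat(3,1))
```

```text
[ 0.44320167 -0.08860223  0.21209411] 0.05787225780914239 3.9999112821624294 [-1.09 -0.68  3.94]
[-0.898  5.153 -0.   ]
```

View pics/s1.png

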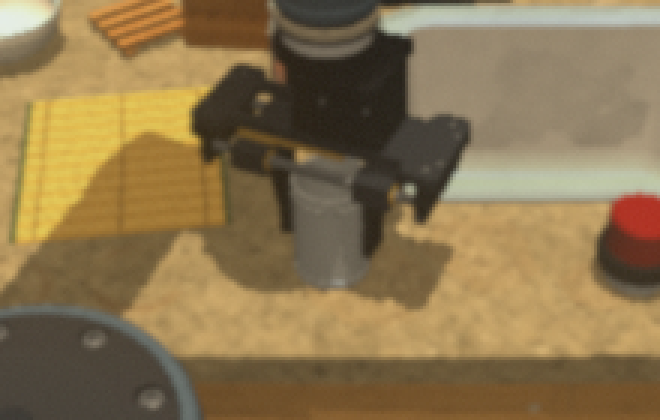

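The gripper holds the tin upright, with the tin at about (330,235) in the crop and both fingers flanking it. I'll slide it now.

move_arm(
  commands=[
    [[-0.03, 0.15, 0, 0, 0, 0], [-0.09, 0.5, 0, 0, 0, 0], [-0.17, 1.0, 0, 0, 0, 0], [-0.26, 1.5, 0, 0, 0, 0], [-0.35, 2.0, 0, 0, 0, 0], [-0.44, 2.5, 0, 0, 0, 0], [-0.52, 3.0, 0, 0, 0, 0], [-0.61, 3.5, 0, 0, 0, 0], [-0.7, 4.0, 0, 0, 0, 0], [-0.78, 4.5, 0, 0, 0, 0], [-0.86, 4.95, 0, 0, 0, 0], [-0.9, 5.15, 0, 0, 0, 0]],
  ],
)

```text
time: 5.52
position: [0.5598, 0.0856, 0.2119]
tool_rot: [0.208, 0.978, -0.001, -0.001]
ft_force: [-3.4, -3.6, 6.0]
grip_width: 0.0576
grip_force: 4.0
```

move_arm(
  commands=[
    [[0, 0, 0, 0, 0, 0], [0, 0, 0, 0, 0, 0]],
  ],
)

```text
time: 5.78
position: [0.56, 0.0853, 0.2119]
tool_rot: [0.209, 0.978, 0.001, 0.0]
ft_force: [-0.2, 2.8, 2.1]
grip_width: 0.058
grip_force: 4.0
```

Run:
```python
from h import *
o=get_obs();print(o["position"],o["grip_width"],o["grip_force"],o["ft_force"].round(2))
c=camera("side");cv2.imwrite("pics/s2.png",c["pixels"][160:300,180:400].repeat(3,0).repeat(3,1))
```

```text
[0.56000896 0.08529442 0.21189748] 0.05802445377833966 4.000007088448001 [-0.19  2.85  2.1 ]
```

View pics/s2.png

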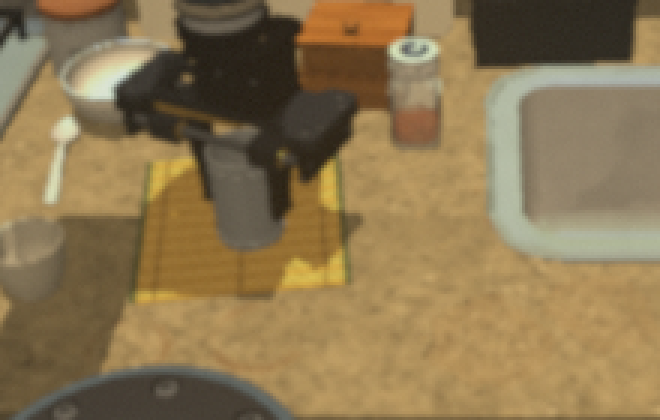

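The tin stands well inside the mat, at about (250,195) in the crop. I'll release it and rise.

move_arm(
  commands=[
    [[0, 0, 0, 0, 0, 0], [0, 0, 0, 0, 0, 0], [0, 0, 0, 0, 0, 0], [0, 0, 0, 0, 0, 0], [0, 0, -0.3, 0, 0, 0], [0, 0, -0.8, 0, 0, 0], [0, 0, -1.5, 0, 0, 0], [0, 0, -2.2, 0, 0, 0], [0, 0, -2.8, 0, 0, 0], [0, 0, -3.2, 0, 0, 0]],
  ],
  claw=-1,
)

```text
time: 7.08
position: [0.5601, 0.0849, 0.342]
tool_rot: [0.208, 0.978, 0.0, 0.001]
ft_force: [0.6, 0.5, 1.0]
grip_width: 0.0871
grip_force: 0.0
```

move_arm(
  commands=[
    [[-0.1, -0.5, 0, 0, 0, 0], [-0.2, -1.4, 0, 0, 0, 0], [-0.3, -2.4, 0, 0, 0, 0], [-0.4, -3.4, 0, 0, 0, 0], [-0.5, -4.4, 0, 0, 0, 0], [-0.6, -5.4, 0, 0, 0, 0], [-0.7, -6.5, 0, 0, 0, 0], [-0.8, -7.6, 0, 0, 0, 0], [-0.9, -8.7, 0, 0, 0, 0], [-1.0, -9.6, 0, 0, 0, 0], [-1.1, -10.2, 0, 0, 0, 0], [-1.17, -10.58, 0, 0, 0, 0]],
  ],
)

```text
time: 8.57
position: [0.4287, -0.3222, 0.3389]
tool_rot: [0.209, 0.978, 0.001, -0.001]
ft_force: [-0.5, 0.2, -0.2]
grip_width: 0.087
grip_force: 0.0
```

move_arm(
  commands=[
    [[0, 0, 0, 0, 0, 0], [0, 0, 0, 0, 0, 0]],
  ],
)

```text
time: 8.82
position: [0.43, -0.3198, 0.3396]
tool_rot: [0.208, 0.978, 0.001, -0.001]
ft_force: [1.1, 0.6, 0.0]
grip_width: 0.087
grip_force: 0.0
```

```bash
cat >> h.py <<'E'
from scipy.optimize import least_squares
def fit(P,r):
    f=least_squares(lambda c:np.hypot(*(P[:,:2]-c).T)-r,P[:,:2].mean(0),loss="soft_l1",f_scale=.001);return f.x.round(4),np.abs(f.fun).mean().round(4)
def near(W,c,rr,lo,hi):
    P=W.reshape(-1,3);return P[(np.hypot(*(P[:,:2]-c).T)<rr)&(P[:,2]>lo)&(P[:,2]<hi)]
E
python3 - <<'E'
from h import *
o=get_obs();print(o["position"],rel([.430,-.320,.190]).round(3))
for n in("top","side"):
    W=cloud(camera(n))
    a=near(W,[.56,.085],.05,.08,.096);print(n,"tin rim",len(a),fit(a,.028),a[:,2].max())
    for lo,hi in((.03,.06),(.01,.03)):
        a=near(W,[.56,.085],.05,lo,hi); a=a[a[:,0]<.56];print("  tin",len(a),fit(a,.029) if len(a)>9 else "")
    a=near(W,[.43,-.32],.045,.02,.031);a=a[np.hypot(*(a[:,:2]-[.43,-.32]).T)>.027]
    print("  collar",len(a),fit(a,.0315) if len(a)>9 else "")
E
```

```text
[ 0.43004878 -0.31982786  0.33955627] [-0.006 -0.008  3.739]
top tin rim 105 (array([0.5605, 0.0863]), np.float64(0.0009)) 0.0957797977793362
  tin 37 (array([0.5615, 0.0864]), np.float64(0.0005))
  tin 29 (array([0.5615, 0.0866]), np.float64(0.0006))
  collar 8 
side tin rim 164 (array([0.5593, 0.0845]), np.float64(0.0011)) 0.0900844628690336
  tin 220 (array([0.5609, 0.0845]), np.float64(0.0008))
  tin 139 (array([0.5606, 0.0849]), np.float64(0.0009))
  collar 102 (array([ 0.431, -0.321]), np.float64(0.0008))
```

move_arm(
  commands=[
    [[0, 0, 0.5, 0, 0, 0], [0, 0, 1.1, 0, 0, 0], [0, 0, 1.7, 0, 0, 0], [0, 0, 2.3, 0, 0, 0], [0, 0, 2.8, 0, 0, 0], [0, 0, 3.2, 0, 0, 0], [0, 0, 3.5, 0, 0, 0], [0, 0, 3.7, 0, 0, 0], [0, 0, 3.74, 0, 0, 0], [0, 0, 3.74, 0, 0, 0]],
  ],
)

```text
time: 10.18
position: [0.4303, -0.3208, 0.1906]
tool_rot: [0.208, 0.978, -0.0, 0.0]
ft_force: [-0.3, -0.1, 0.3]
grip_width: 0.0871
grip_force: 0.0
```

move_arm(
  commands=[
    [[0, 0, 0, 0, 0, 0], [0, 0, 0, 0, 0, 0], [0, 0, 0, 0, 0, 0], [0, 0, 0, 0, 0, 0], [0, 0, 0, 0, 0, 0], [0, 0, 0, 0, 0, 0], [0, 0, 0, 0, 0, 0]],
  ],
  claw=0.5,
  squeeze=20,
)

```text
time: 11.05
position: [0.4303, -0.3206, 0.1905]
tool_rot: [0.208, 0.978, -0.0, 0.0]
ft_force: [0.4, 0.2, 2.7]
grip_width: 0.0614
grip_force: 20.0
```

Run:
```python
from h import *
o=get_obs();print(o["position"],o["grip_width"],o["grip_force"],o["ft_force"].round(2), o["moment"].round(3))
for n in("top","side"):
    c=camera(n);W=cloud(c)
    a=near(W,[.43,-.32],.045,.02,.031);a=a[a[:,0]<.425]; print(n,len(a),fit(a,.0315) if len(a)>9 else "")
cv2.imwrite("pics/s3.png",c["pixels"][170:310,320:540].repeat(3,0).repeat(3,1))
```

```text
[ 0.43026316 -0.32064801  0.19052641] 0.0613645948176837 19.999957317486405 [0.36 0.23 2.73] [0.086 0.027 0.01 ]
top 0 
side 110 (array([ 0.4305, -0.3225]), np.float64(0.0013))
```

View pics/s3.png

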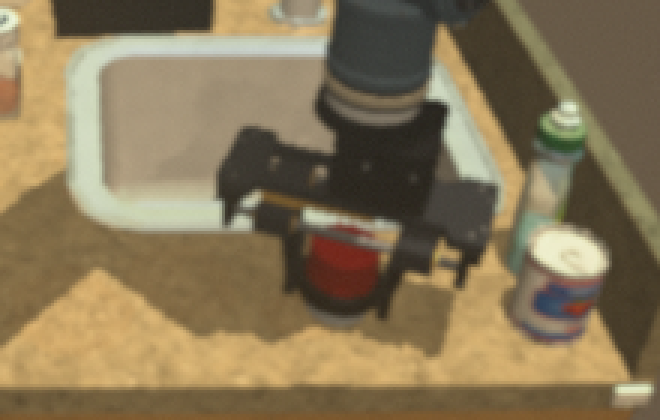

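The lid with its cap is centred between the fingers, at about (340,270) in the crop. I'll lift it.

move_arm(
  commands=[
    [[0, 0, -0.1, 0, 0, 0], [0, 0, -0.4, 0, 0, 0], [0, 0, -0.9, 0, 0, 0], [0, 0, -1.5, 0, 0, 0], [0, 0, -2.1, 0, 0, 0], [0, 0, -2.7, 0, 0, 0], [0, 0, -3.2, 0, 0, 0], [0, 0, -3.6, 0, 0, 0], [0, 0, -3.8, 0, 0, 0], [0, 0, -3.85, 0, 0, 0]],
  ],
)

```text
time: 12.4
position: [0.4302, -0.3205, 0.3449]
tool_rot: [0.208, 0.978, -0.0, 0.0]
ft_force: [0.4, 0.1, -0.6]
grip_width: 0.0618
grip_force: 20.0
```

move_arm(
  commands=[
    [[0.03, 0.2, 0, 0, 0, 0], [0.09, 0.7, 0, 0, 0, 0], [0.16, 1.4, 0, 0, 0, 0], [0.24, 2.2, 0, 0, 0, 0], [0.33, 3.0, 0, 0, 0, 0], [0.42, 3.8, 0, 0, 0, 0], [0.51, 4.6, 0, 0, 0, 0], [0.6, 5.4, 0, 0, 0, 0], [0.69, 6.2, 0, 0, 0, 0], [0.78, 7.0, 0, 0, 0, 0], [0.87, 7.8, 0, 0, 0, 0], [0.95, 8.5, 0, 0, 0, 0]],
  ],
)

```text
time: 13.9
position: [0.5336, 0.008, 0.3437]
tool_rot: [0.208, 0.978, 0.0, -0.001]
ft_force: [0.3, 0.3, -2.2]
grip_width: 0.0612
grip_force: 20.0
```

move_arm(
  commands=[
    [[0.08, 0.7, 0, 0, 0, 0], [0.15, 1.3, 0, 0, 0, 0], [0.2, 1.75, 0, 0, 0, 0], [0.23, 2.0, 0, 0, 0, 0], [0.23, 2.09, 0, 0, 0, 0], [0.23, 2.09, 0, 0, 0, 0], [0.23, 2.09, 0, 0, 0, 0]],
  ],
)

```text
time: 14.78
position: [0.5597, 0.0848, 0.3444]
tool_rot: [0.209, 0.978, -0.0, -0.0]
ft_force: [0.2, -0.1, -1.9]
grip_width: 0.0619
grip_force: 20.0
```

Run:
```python
from h import *
o=get_obs();print(o["position"],o["grip_width"],o["grip_force"],o["ft_force"].round(2), o["moment"].round(3)); print(rel([.56,.0853,.275]).round(3))
p=o["position"]
for n in("side",):
    c=camera(n);W=cloud(c)
    for dz,r in((0,.0315),(.023,.0262),(-.017,.0248)):
        z=p[2]-.164+dz
        a=near(W,p[:2],.045,z-.006,z+.006);a=a[a[:,0]<p[0]-.012]; print(n,dz,len(a),fit(a,r) if len(a)>9 else "")
    a=near(W,[.56,.085],.05,.02,.06);a=a[a[:,0]<.555]; print("tin",len(a),fit(a,.029))
cv2.imwrite("pics/s4.png",c["pixels"][130:300,180:400].repeat(3,0).repeat(3,1))
```

```text
[0.55971297 0.08480752 0.34437404] 0.06186825808441436 19.99993996694684 [ 0.24 -0.11 -1.88] [0.041 0.022 0.044]
[-0.002  0.015  1.734]
side 0 135 (array([0.5593, 0.0826]), np.float64(0.0022))
side 0.023 119 (array([0.5593, 0.0817]), np.float64(0.0039))
side -0.017 83 (array([0.5596, 0.0831]), np.float64(0.0033))
tin 279 (array([0.5607, 0.0846]), np.float64(0.001))
```

View pics/s4.png

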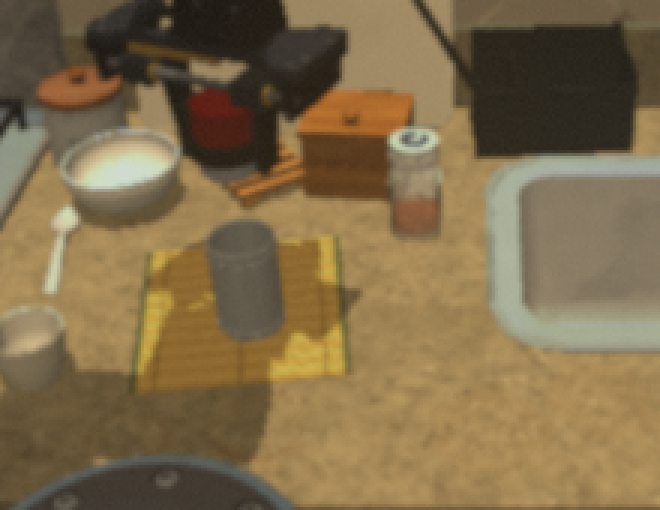

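The lid hangs level at about (220,140) in the crop, and the tin at (245,280) stands in place on the mat. I'll lower the lid gently and watch the force.

move_arm(
  commands=[
    [[0, 0.015, 0.3, 0, 0, 0], [0, 0.015, 0.7, 0, 0, 0], [0, 0.015, 1.1, 0, 0, 0], [0, 0.015, 1.4, 0, 0, 0], [0, 0.015, 1.55, 0, 0, 0], [0, 0.015, 1.6, 0, 0, 0], [0, 0.015, 1.6, 0, 0, 0]],
  ],
)

```text
time: 15.7
position: [0.5602, 0.086, 0.2805]
tool_rot: [0.208, 0.978, 0.0, 0.0]
ft_force: [-0.2, -0.4, -1.1]
grip_width: 0.0614
grip_force: 20.0
```

move_arm(
  commands=[
    [[0, 0, 0.05, 0, 0, 0], [0, 0, 0.1, 0, 0, 0], [0, 0, 0.15, 0, 0, 0], [0, 0, 0.2, 0, 0, 0], [0, 0, 0.2, 0, 0, 0]],
  ],
)

```text
time: 16.32
position: [0.56, 0.086, 0.2721]
tool_rot: [0.208, 0.978, -0.0, -0.0]
ft_force: [0.4, 0.7, -1.5]
grip_width: 0.0614
grip_force: 20.0
```

move_arm(
  commands=[
    [[0, 0, 0.05, 0, 0, 0], [0, 0, 0.1, 0, 0, 0], [0, 0, 0.15, 0, 0, 0], [0, 0, 0.2, 0, 0, 0], [0, 0, 0.24, 0, 0, 0], [0, 0, 0.24, 0, 0, 0]],
  ],
)

```text
time: 17.08
position: [0.56, 0.086, 0.2626]
tool_rot: [0.208, 0.978, -0.0, -0.0]
ft_force: [1.2, 0.1, -1.2]
grip_width: 0.0613
grip_force: 20.0
```

move_arm(
  commands=[
    [[0, 0, 0.02, 0, 0, 0], [0, 0, 0.04, 0, 0, 0], [0, 0, 0.06, 0, 0, 0], [0, 0, 0.06, 0, 0, 0]],
  ],
)

```text
time: 17.58
position: [0.5601, 0.086, 0.2605]
tool_rot: [0.208, 0.978, 0.0, 0.0]
ft_force: [-0.2, 0.6, 0.9]
grip_width: 0.062
grip_force: 20.0
```

move_arm(
  commands=[
    [[0, 0, 0.01, 0, 0, 0], [0, 0, 0.02, 0, 0, 0], [0, 0, 0.02, 0, 0, 0]],
  ],
)

```text
time: 17.95
position: [0.5601, 0.086, 0.2605]
tool_rot: [0.208, 0.978, 0.0, 0.0]
ft_force: [-0.7, -0.2, 6.4]
grip_width: 0.0617
grip_force: 20.0
```

Seated: position held and the force rose to 6.4 N. I'll open, then rise to cap height.

move_arm(
  commands=[
    [[0, 0, 0, 0, 0, 0], [0, 0, 0, 0, 0, 0], [0, 0, 0, 0, 0, 0], [0, 0, 0, 0, 0, 0], [0, 0, 0, 0, 0, 0]],
  ],
  claw=-1,
)

```text
time: 18.58
position: [0.56, 0.086, 0.2594]
tool_rot: [0.208, 0.978, -0.0, -0.0]
ft_force: [0.2, -0.1, -0.2]
grip_width: 0.0867
grip_force: 0.0
```

move_arm(
  commands=[
    [[0, 0, -0.2, 0, 0, 0], [0, 0, -0.5, 0, 0, 0], [0, 0, -0.7, 0, 0, 0], [0, 0, -0.77, 0, 0, 0], [0, 0, -0.77, 0, 0, 0], [0, 0, -0.77, 0, 0, 0]],
  ],
)

```text
time: 19.32
position: [0.5599, 0.086, 0.2901]
tool_rot: [0.208, 0.978, -0.0, -0.0]
ft_force: [-0.1, -0.7, -0.8]
grip_width: 0.087
grip_force: 0.0
```

Run:
```python
from h import *
o=get_obs();print(o["position"],o["grip_width"],o["ft_force"].round(2))
c=camera("side");W=cloud(c)
a=near(W,[.56,.085],.04,.1,.15);b=c["pixels"].astype(int);m=(b[...,2]>2*b[...,1])&(b[...,2]>60)
r=W[m];r=r[np.hypot(*(r[:,:2]-[.56,.085]).T)<.05];print("red",len(r),r.min(0).round(3),r.max(0).round(3))
cv2.imwrite("pics/s5.png",c["pixels"][150:290,190:350].repeat(4,0).repeat(4,1))
```

```text
[0.55989047 0.08598314 0.2901135 ] 0.08702533069550639 [-0.09 -0.71 -0.8 ]
red 313 [0.531 0.06  0.107] [0.58  0.106 0.137]
```

View pics/s5.png

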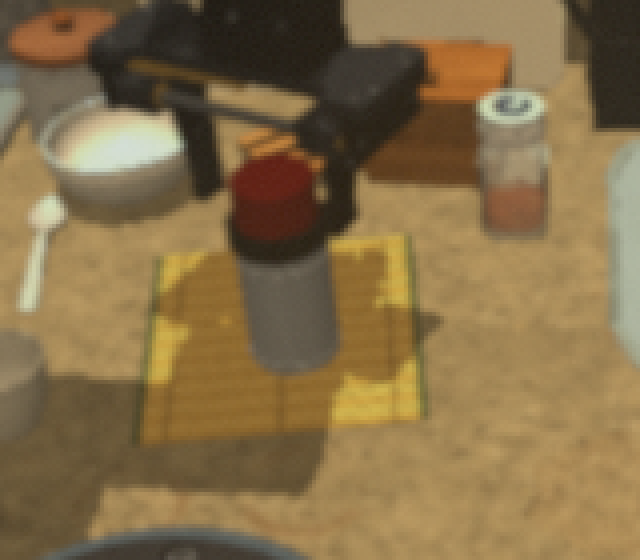

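The collar sits flat on the rim, at about (280,240) in the crop, and the fingers stand clear beside the cap. I'll raise 1.6 mm and grip the cap.

move_arm(
  commands=[
    [[0, 0, -0.04, 0, 0, 0], [0, 0, -0.04, 0, 0, 0], [0, 0, -0.04, 0, 0, 0], [0, 0, -0.04, 0, 0, 0], [0, 0, -0.04, 0, 0, 0], [0, 0, -0.04, 0, 0, 0], [0, 0, -0.04, 0, 0, 0], [0, 0, -0.04, 0, 0, 0], [0, 0, -0.04, 0, 0, 0]],
  ],
  claw=0.6,
  squeeze=7,
)

```text
time: 20.5
position: [0.56, 0.086, 0.292]
tool_rot: [0.208, 0.978, 0.0, -0.0]
ft_force: [-0.1, -0.5, -0.0]
grip_width: 0.0525
grip_force: 7.0
```

move_arm(
  commands=[
    [[0, 0, -0.05, 0, 0, 0], [0, 0, -0.12, 0, 0, 0], [0, 0, -0.2, 0, 0, 0], [0, 0, -0.3, 0, 0, 0], [0, 0, -0.4, 0, 0, 0], [0, 0, -0.5, 0, 0, 0], [0, 0, -0.6, 0, 0, 0], [0, 0, -0.7, 0, 0, 0]],
  ],
)

```text
time: 21.5
position: [0.56, 0.086, 0.3202]
tool_rot: [0.208, 0.978, -0.0, -0.0]
ft_force: [0.5, 0.4, 0.1]
grip_width: 0.0524
grip_force: 7.0
```

move_arm(
  commands=[
    [[0, 0, -0.2, 0, 0, 0], [0, 0, -0.5, 0, 0, 0], [0, 0, -0.8, 0, 0, 0], [0, 0, -1.1, 0, 0, 0], [0, 0, -1.4, 0, 0, 0], [0, 0, -1.7, 0, 0, 0], [0, 0, -2.0, 0, 0, 0], [0, 0, -2.2, 0, 0, 0], [0, 0, -2.3, 0, 0, 0], [0, 0, -2.3, 0, 0, 0], [0, 0, -2.3, 0, 0, 0]],
  ],
)

```text
time: 22.88
position: [0.5599, 0.086, 0.4115]
tool_rot: [0.208, 0.978, -0.0, -0.001]
ft_force: [-0.1, -0.4, -0.1]
grip_width: 0.0525
grip_force: 7.0
```

Run:
```python
from h import *
o=get_obs();print(o["position"],o["grip_width"],o["grip_force"],o["ft_force"].round(2))
c=camera("side");cv2.imwrite("pics/s6.png",c["pixels"][90:290,160:360].repeat(3,0).repeat(3,1)[:600])
W=cloud(c)
for z in(.03,.05,.07):
    a=near(W,[.56,.085],.05,z-.01,z+.01);a=a[a[:,0]<.555];print("tin",z,fit(a,.029))
a=near(W,[.56,.085],.05,.091,.1);a=a[a[:,0]<.555];print("collar",fit(a,.0315))
a=near(W,[.56,.085],.035,.08,.16);print(np.percentile(a[:,2],[90,99]))
```

```text
[0.55991158 0.08597491 0.41149914] 0.05248574865923688 7.0000242906917265 [-0.14 -0.45 -0.1 ]
tin 0.03 (array([0.5609, 0.0847]), np.float64(0.0009))
tin 0.05 (array([0.5609, 0.0848]), np.float64(0.001))
tin 0.07 (array([0.5607, 0.0845]), np.float64(0.0009))
collar (array([0.5601, 0.0855]), np.float64(0.001))
[0.12139142 0.12261938]
```

View pics/s6.png

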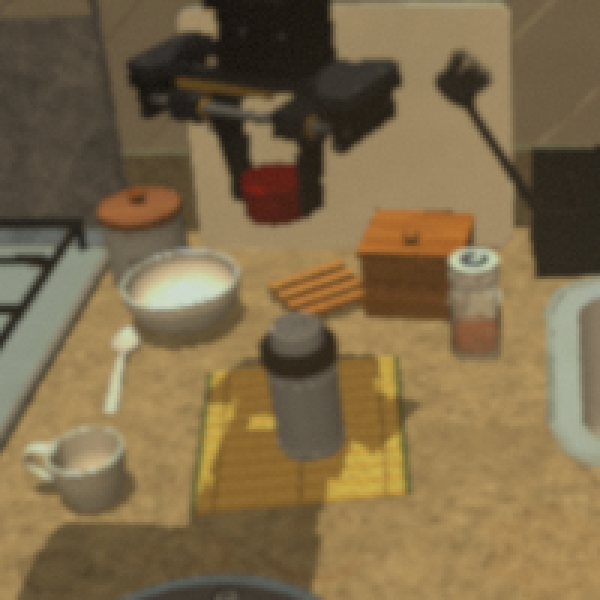

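The cap is held up at about (272,195) in the crop, 12 cm above where it sat. The sifter lid is seated on the tin at (300,350), with the neck top at 0.122 m as expected, and the bystanders haven't moved.

```bash
python3 -c "
from rig import *
print(hand_in())"
```

```text
the job is handed in; nothing more can be done
None
```

The job is handed in: the tin stands on the mat with the sifter lid seated, and the gripper holds the red cap about 12 cm above where it sat; the cup, bowl and spice jar were left alone.

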